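# Click a sample cell into the photometer and close its hood

## Task

Take the tall black-topped sample cell out of the rack and push it gently down into the photometer's well until it is fully home and the sprung ball has clicked into its groove. Let go, then slide the light hood all the way shut over it. The cell is glass: press only as hard as the click and the bottom need, and leave the other things where they are.

Things in the scene. Friction and masses are not known exactly. Their poses are not given: they have to be found in the camera images.
- cell: Glass sample cell with black stopper, upright box 16 mm (its x) by 26 mm (y) by 85 mm tall (z up), 60 g; the tallest of three in the rack, top 93 mm above the table. Origin: centre of underside. Same turned half round. Each narrow (y) end has its bottom edge rounded (4 mm radius) and a groove 3 mm deep from 14 to 26 mm above the underside. Cracks if pressed on the photometer with over 35 N.
- cell_top (a point): Centre of the flat top of the black stopper, 85 mm above the cell's underside. The stopper is the top 33 mm and has the same 16 by 26 mm section as the glass; it is the part to grip.
- rack: Fixed white rack, 64 mm (x) by 136 mm (y) by 40 mm high, origin at the centre of its underside. Three slots 18 by 28 mm, 32 mm deep, in a row along y at -40, 0 and +40 mm; cells in it have the rack's yaw.
- short_cell: Plain open-looking glass cell 16 by 26 by 48 mm, in another slot of the rack; leave it. Origin: centre of underside.
- capped_cell: Glass cell 16 by 26 by 42 mm with a small round white cap (52 mm tall in all), in another slot of the rack; leave it. Origin: centre of underside.
- photometer: Fixed white bench photometer, flat top 85 mm above the table. Origin: on the axis of its cell well, at table height; x points away from its front, y along the hood's rails. Its top spans x -60 to +130 mm, y -75 to +160 mm; a console 20 mm higher than the top begins at x = +82 mm.
- well (a point): Mouth centre of the well, level with the photometer's top: a hole 18 mm (photometer x) by 27.5 mm (y) in a black block, 3 mm chamfer. The cell goes in upright, its y along the photometer's y, either way round. The seat at the bottom is set anew each time and not measured: 37 to 51 mm deep (a home cell stands 34 to 48 mm proud), so find it by feel; it is hard.
- ball (a joint): Sprung 8 mm ball in the well's -y wall, 17.3 mm above the seat, sticking out 3.5 mm; how far it is pushed back, m: 0 out, about 0.002 while the cell's foot passes, under 0.0012 once clicked into the groove of a home cell. The foot meets it 18 to 33 mm below the mouth and needs 5 to 12 N to pass; the force falls over the last 3 mm, then rises hard on the seat.
- hood (a joint): Sliding light hood, m: 0 open, 0.100 shut over the well; moves in photometer -y. Grey, 52 mm (x) by 60 mm (y), roof 56 mm above the photometer's top; open towards -y, closed at its +y end. Its centre is at photometer y = 100 mm minus the joint value. Rubs with about 2 N. A cell more than 52 mm proud blocks it.
- hood_tab (a point): Middle of the top edge of the hood's black finger tab: 36 mm (x) by 10 mm (y), 18 mm high, standing on the hood's roof; the point is 159 mm above the table. The outer face of the hood's closed end is 20 mm further in photometer +y.
- reagent: Glass bottle with a red cap, 72 mm wide, 150 mm tall; a bystander. Origin: centre of underside.
- flask: Amber bottle with a black cap, 52 mm wide, 110 mm tall; a bystander. Origin: centre of underside.
- tipbox: Open green box, 85 by 120 by 50 mm; a bystander. Origin: centre of underside.
- mouse: White computer mouse, 60 mm wide, 32 mm high; a bystander. Origin: centre of underside.
- spatula: Lab spatula, 170 mm long, lying flat between the rack and the robot; a bystander.
- beaker: Glass beaker, 68 mm wide, 80 mm tall; a bystander. Origin: centre of underside.
Things that resemble listed ones, but are neither listed nor needed, are in the scene too. What is shaped like the cell but blue or turquoise is not meant.

How it is judged:
By the outcome, as a careful person would: the job done as asked, in the order asked, and still so for the second after the job is handed in, with the robot touching nothing.
It also fails if it takes over 58 s, if anything falls off the work surface, if the arm or the gripper's body presses on something with over 40 N, if the wrist force passes 120 N, or if a joint passes its speed limit or range.

## Robot

A 6-joint arm with a two-finger parallel gripper is mounted at the origin on the work surface. World frame = base frame: x ahead of the robot, y to its left, z up, the work surface at z = 0. Lengths are in m, angles in rad, forces in N, time in s.
With the tool pointing down it reaches from about 0.25 to 0.725 m from the base axis. Payload 4 kg.
Tool frame: the origin (TCP) lies on the centre line of the jaws, within the pads' length; the fingertips stand 11 mm ahead of it and the grasp point (between the pads) lies 8 mm behind it (bot.nose_length is the distance from the TCP to the fingertips, in m); z points along the fingers, y is the direction in which the jaws open and shut (so a half turn about z gives the same grasp; the last joint's range is limited). The gripper opens to 85 mm and grips with 20 to 120 N. Pads are 22 mm wide; open, the fingers measure 114 mm over their backs; the gripper's body (76 mm by 85 mm) begins 54 mm behind the grasp point. The pads swing forward as they close: fully open they stand 13 mm farther back than shut.
Start: joints at [1.258, 0.241, 0.005, 1.335, 0, 1.571], TCP at [0.154, 0.476, 0.242] pointing down, gripper open.
Joint ranges: [-2.72, 2.72], [-1.05, 1.87], [-1.09, 1.28], [-1.99, 2.15], [-1.42, 1.44], [-3.14, 3.14]. Speed limits (rad/s): [2.79, 2.79, 3.14, 3.14, 3.14, 3.14].

## Interface

Orientations are given as a unit quaternion [x, y, z, w].
In Python, from workcell import bot gives the robot as it stands.
- The arm moves only by the tool play_rows, never from a script. Its argument "plan" is one flat list of numbers, 6 for each row, row after row: the shift along the tool's x, y, z in mm, then the turn, a rotation vector about the tool's x, y, z in rad. A call has 1 to 20 rows; each row shifts and turns the commanded pose from where the row before left it, along the tool's axes as they then stand; what a row does not reach is not made up. A row lasts 1/8 s, in which the tool goes at most 62.5 mm and 10.7 degrees, less where a joint would pass 70% of its speed; a pose out of reach is approached as far as the arm can. A call with a gripper value outside its range is refused whole. "hand" is the opening in per cent of the stroke, from 0 (shut) to 100 (fully open), set as the call begins (left out, the last holds). The fingers move at their own pace and stop on an object; the grip force is fixed at half the most. Time passes only in rows, so rows that do not move let the fingers close. It gives the time, the measured TCP pose, the force and the opening at its end, in the units of the state.
- bot.get_obs(): the state, without advancing time (a new reading comes with each control period).
- bot.camera(name): name is "scene" or "top"; returns a dict with "frame" (400x640x3 uint8, blue, green, red), "range_z" (400x640 float32, m along the optical axis (not along the pixel's ray), 0 where there is no reading), "K" (3x3 intrinsics, pixels), "cam_to_world" (4x4, takes a point from camera to world coordinates). Camera axes: x right, y down, z forward; pixel columns grow to the right and rows downward; lengths in m; the calibration is good to about 2 mm. A picture is of the moment at which its call begins.
- bot.job_done(): hands the job in, once; it reports no verdict.
Trained networks look in the newest picture that a camera, given by its name, has taken for a name from the list of things; names that differ only in an ending like _2 or _b are one class to them, and where a whole thing is asked for, a point or a joint stands for the part that bears it (a point fixed in the world has none). Each returns a list of dicts, best first, with "p" (0 to 1); they miss things now and then, are a little off and sometimes report something else, mostly with a low value. They report only what shows in the picture. A call takes as long as a camera call. They do not tell look-alikes from the thing itself.
- bot.outline_of(query, camera): "mask" (400x640 bool, what is visible of it) and "point" ([row, column] in pixels, amid what is visible of it).
The state is a dict: "clock": time; "joint_pos": joint angles; "joint_vel": joint speeds; "tau": joint torques, N m; "eef_pos": TCP position; "tool_rot": TCP orientation; "ft_force": force on the tool from outside, world axes, zero at the start; "ft_torque": the same for the moment, N m; "grip_width": finger opening in m.
Only numpy, scipy, OpenCV 4.12 (cv2) and the standard library are available. Lean on these libraries where they do the work, as an engineer would, in place of code of your own. Each camera call takes 0.05 s, during which the arm holds its last target.

## Working session

There is one attempt and no reset: what is moved stays moved. The work goes in short steps, Python scripts to look and compute and a tool call to move; the robot and the scene stay as the last step left them, time stands still between calls to the robot, and variables do not carry over. Pictures are saved under pics/ and viewed, and the job is handed in when it is done.

Besides the shell and the picture viewer there is one more tool, called after "Emit:" as name(argument=value, ...) on one line, values as JSON. play_rows: Moves the arm, as the interface text tells. Its arguments: {"type":"object","properties":{"plan":{"type":"array","items":{"type":"number"}},"hand":{"type":"number"}},"required":["plan"]}

```bash
mkdir -p pics; ls
python3 - <<'E'
from workcell import bot
import cv2,numpy as np
o=bot.get_obs()
for k,v in o.items(): print(k,np.round(v,3))
print(bot.nose_length)
for n in ("scene","top"):
    c=bot.camera(n); cv2.imwrite(f"pics/{n}0.png",c["frame"]); np.savez(f"{n}0.npz",**{k:c[k] for k in c})
    print(n,c["K"].round(1).tolist(),c["cam_to_world"].round(3).tolist())
    for q in ("cell","rack","short_cell","capped_cell","photometer","hood"):
        for r in bot.outline_of(q,n)[:4]: print(q,round(r["p"],2),np.round(r["point"]),r["mask"].sum())
E
```

```text
pics
clock 0.0
joint_pos [ 1.258  0.241  0.004  1.335 -0.     1.571]
joint_vel [-0.001 -0.001 -0.001 -0.001 -0.002  0.   ]
tau [ 0.0000e+00 -3.7232e+01  2.5241e+01  1.7000e-02  0.0000e+00 -0.0000e+00]
eef_pos [0.154 0.475 0.241]
tool_rot [ 0.156  0.988 -0.001 -0.   ]
ft_force [-1.042 -0.42   0.308]
ft_torque [-0.    -0.041 -0.023]
grip_width 0.086
0.011
scene [[507.1, 0.0, 323.8], [0.0, 507.1, 203.3], [0.0, 0.0, 1.0]] [[0.057, 0.585, -0.809, 1.645], [0.998, -0.031, 0.048, -0.084], [0.003, -0.811, -0.585, 0.922], [0.0, 0.0, 0.0, 1.0]]
cell 0.76 [212. 257.] 177
cell 0.75 [205. 282.] 240
cell 0.71 [228. 374.] 6011
cell 0.51 [238. 261.] 255
rack 0.82 [230. 242.] 755
rack 0.33 [228. 375.] 5962
short_cell 0.61 [218. 234.] 93
short_cell 0.6 [265. 492.] 909
photometer 0.77 [227. 375.] 5955
hood 0.62 [199. 397.] 599
top [[418.6, 0.0, 322.1], [0.0, 418.6, 202.7], [0.0, 0.0, 1.0]] [[0.016, -0.994, 0.112, 0.369], [-1.0, -0.017, -0.009, -0.031], [0.011, -0.112, -0.994, 1.309], [0.0, 0.0, 0.0, 1.0]]
cell 0.58 [181. 370.] 106
cell 0.55 [208. 374.] 67
rack 0.96 [210. 385.] 824
short_cell 0.6 [208. 399.] 46
capped_cell 0.16 [238. 165.] 341
photometer 0.62 [195. 244.] 458
photometer 0.58 [187. 267.] 5341
hood 0.9 [192. 246.] 383
```

View pics/scene0.png

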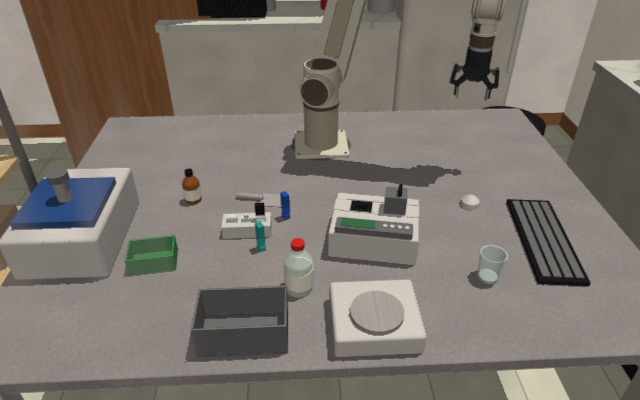

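View pics/top0.png

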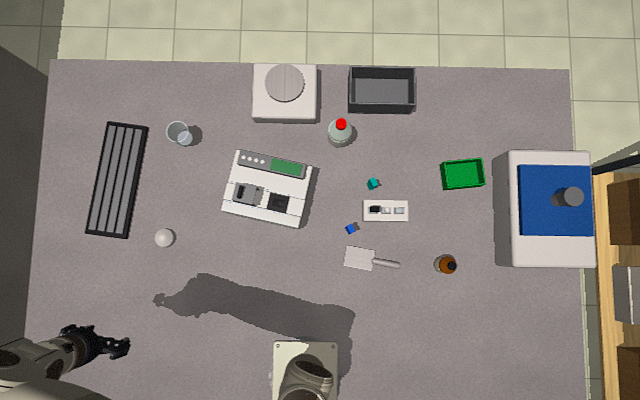

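Run:
```python
import cv2
a=cv2.imread('pics/scene0.png')[180:280,200:300]; b=cv2.imread('pics/top0.png')[155:255,340:440]
s=lambda i:cv2.resize(i,(400,400),interpolation=cv2.INTER_CUBIC)
cv2.imwrite('pics/crop1.png',cv2.hconcat([s(a),s(b)]))
```

```text
(no output)
```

View pics/crop1.png

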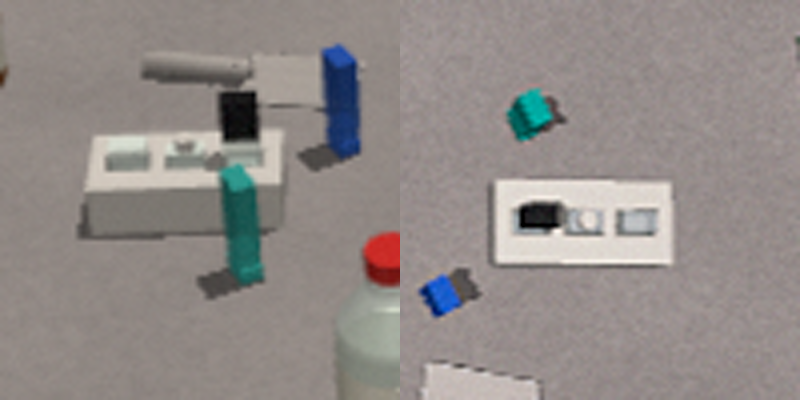

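The black-topped cell in the rack is at scene (260,209) and top (374,208). Two things could be taken for it: the blue block at scene (285,205), top (351,228), and the turquoise block at scene (261,236), top (373,183). Both have the wrong colour and stand outside the rack, so I choose the black-topped one, which the crop confirms. Next I measure.

```bash
cat > h.py <<'E'
import numpy as np,cv2
def cloud(c):
    K=c["K"];z=c["range_z"];v,u=np.mgrid[0:400,0:640]
    P=np.stack([(u-K[0,2])*z/K[0,0],(v-K[1,2])*z/K[1,1],z],-1)
    T=c["cam_to_world"];W=P@T[:3,:3].T+T[:3,3];W[z==0]=np.nan;return W
def project(c,p):
    T=np.linalg.inv(c["cam_to_world"]);q=T[:3,:3]@np.array(p)+T[:3,3];r=c["K"]@(q/q[2]);return r[:2]
def ray_plane(c,uv,h):
    d=np.linalg.inv(c["K"])@np.array([uv[0],uv[1],1.]);T=c["cam_to_world"];d=T[:3,:3]@d;o=T[:3,3]
    return o+d*(h-o[2])/d[2]
E
python3 - <<'E'
import numpy as np,cv2
from h import *
for n,reg,preg in (("top",(190,230,355,415),(145,232,215,318)),("scene",(195,242,215,276),(180,265,325,425))):
    c=dict(np.load(n+"0.npz"));W=cloud(c)
    def inreg(r): m=np.zeros((400,640),bool);m[r[0]:r[1],r[2]:r[3]]=1;return m
    def rect(m,t):
        p=W[m][:,:2];
        if len(p)<4: print(n,t,len(p));return
        r=cv2.minAreaRect((p*1000).astype(np.float32));print(n,t,len(p),np.round(r[0],1),np.round(r[1],1),round(r[2],1),"zmed",np.round(np.nanmedian(W[m][:,2]),4),"mean",p.mean(0).round(4))
    Z=W[...,2]
    m=inreg(reg)
    rect(m&(abs(Z-.04)<.006),"racktop"); rect(m&(Z>.084)&(Z<.105),"stoppertop")
    p=inreg(preg)
    rect(p&(abs(Z-.085)<.006),"phototop");rect(p&(abs(Z-.105)<.006),"console");rect(p&(abs(Z-.141)<.006),"roof");rect(p&(Z>.15)&(Z<.17),"tab")
    print("table z",np.nanmedian(Z[inreg((300,330,430,560))]) )
a=cv2.imread('pics/top0.png')[140:240,210:325];cv2.imwrite('pics/ph.png',cv2.resize(a,None,fx=6,fy=6,interpolation=cv2.INTER_CUBIC)[:600])
a=cv2.imread('pics/scene0.png')[175:270,320:430];cv2.imwrite('pics/phs.png',cv2.resize(a,None,fx=6,fy=6,interpolation=cv2.INTER_CUBIC)[:600])
E
```

```text
top racktop 746 [ 493.8 -237.9] [ 62.3 136.1] 1.0 zmed 0.0396 mean [ 0.4933 -0.2379]
top stoppertop 54 [ 492.5 -196.9] [14.9 24.1] 0.4 zmed 0.0924 mean [ 0.4924 -0.1969]
top phototop 3456 [549.7 121.5] [235.1 190.2] 78.1 zmed 0.0853 mean [0.5299 0.1173]
top console 1010 [565.3 117.6] [199.9 153.8] 79.0 zmed 0.1057 mean [0.6161 0.1076]
top roof 344 [525.6 177.7] [60.6 52.4] 78.2 zmed 0.1413 mean [0.5249 0.1753]
top tab 54 [528.2 186.9] [10.2 35.7] 79.7 zmed 0.1578 mean [0.5274 0.1868]
table z -0.00012940661551030797
scene racktop 529 [ 522.7 -238.6] [136.1 132. ] 89.1 zmed 0.0397 mean [ 0.5047 -0.2388]
scene stoppertop 88 [ 537.  -196.6] [108.1  25.7] 2.2 zmed 0.0873 mean [ 0.5238 -0.1968]
scene phototop 2222 [551.6 120.3] [235. 195.] 77.9 zmed 0.0848 mean [0.5466 0.1161]
scene console 1004 [589.5 111.5] [199.7 113. ] 79.3 zmed 0.1052 mean [0.6171 0.1112]
scene roof 253 [527.6 175.8] [58.6 62.3] 78.8 zmed 0.1408 mean [0.5302 0.1745]
scene tab 40 [530.9 185.5] [ 8.5 41. ] 81.0 zmed 0.1576 mean [0.5328 0.1852]
table z -9.343869461009291e-05
```

View pics/ph.png

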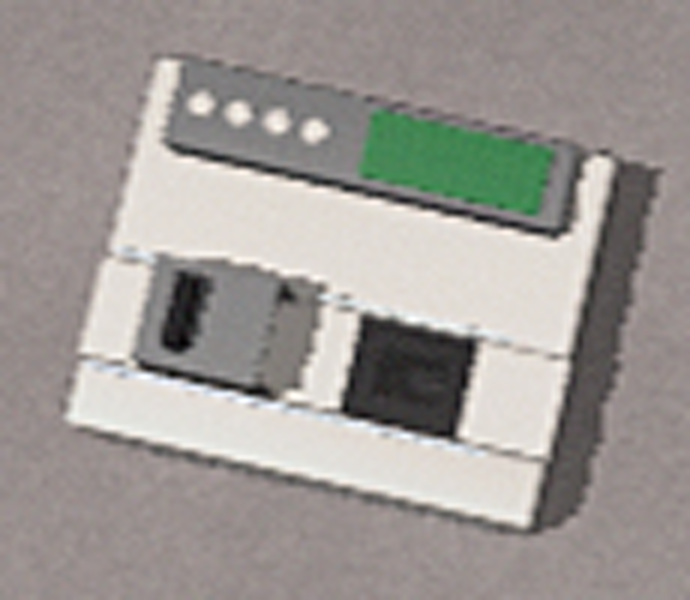

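View pics/phs.png

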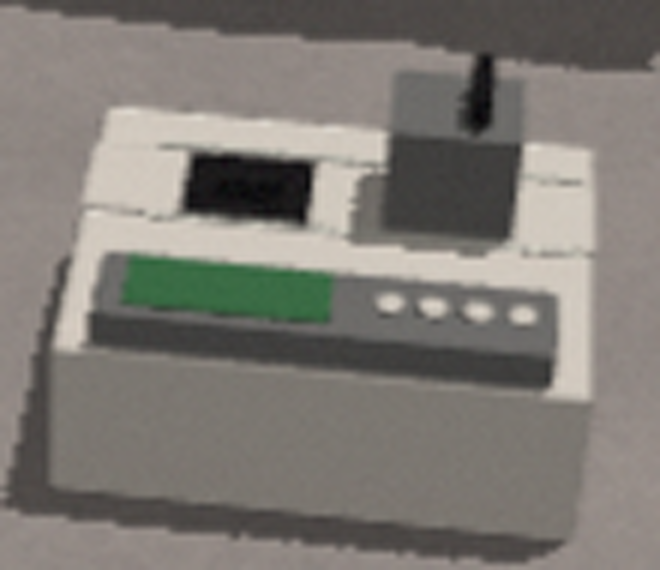

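Run:
```python
import numpy as np,cv2
from h import *
for n,preg,blk in (("top",(145,232,215,318),(190,214,265,292)),("scene",(180,265,325,425),(197,215,347,376))):
    c=dict(np.load(n+"0.npz"));W=cloud(c);Z=W[...,2];g=c["frame"].max(2)
    m=np.zeros((400,640),bool);m[preg[0]:preg[1],preg[2]:preg[3]]=1
    d=np.zeros((400,640),bool);d[blk[0]:blk[1],blk[2]:blk[3]]=1
    # block: soft-threshold centroid + rect of dark
    k=d&(g<110)
    v,u=np.nonzero(k); P=np.array([ray_plane(c,(a,b),.085)[:2]*1000 for a,b in zip(u,v)])
    r=cv2.minAreaRect(P.astype(np.float32));print(n,"block",len(P),np.round(r[0],1),np.round(r[1],1),round(r[2],1),"mean",P.mean(0).round(1))
    # photometer outline: top corners
    for name,zz in (("top",.085),("roof",.141),("tab",.158)):
        q=W[m&(abs(Z-zz)<.005)][:,:2]*1000
        for yaw in (-11.5,-12):
            t=np.radians(yaw);ex=np.array([np.cos(t),np.sin(t)]);ey=np.array([-ex[1],ex[0]])
            a=q@ex;b=q@ey
            lo=[np.percentile(a,.5),np.percentile(a,99.5),np.percentile(b,.5),np.percentile(b,99.5)]
            # well est
            if name=="top": w=ex*((lo[0]+lo[1])/2-35)+ey*((lo[2]+lo[3])/2-42.5)
            elif name=="roof":w=ex*((lo[0]+lo[1])/2)+ey*((lo[2]+lo[3])/2-100)
            else:w=ex*((lo[0]+lo[1])/2)+ey*((lo[2]+lo[3])/2-110)
            print(n,name,yaw,np.round(lo,1),"ext",round(lo[1]-lo[0],1),round(lo[3]-lo[2],1),"well",w.round(1))
    b=cv2.resize(c["frame"][blk[0]-4:blk[1]+4,blk[2]-4:blk[3]+4],None,fx=12,fy=12,interpolation=cv2.INTER_CUBIC)
    b=np.clip(b.astype(float)*2.2,0,255).astype(np.uint8);cv2.imwrite(f"pics/blk_{n}.png",b)
```

```text
top block 336 [506.2  88.7] [57.1 50.8] 77.8 mean [506.   88.8]
top top -11.5 [420.  603.4 112.  344.9] ext 183.4 232.9 well [504.2  87.2]
top top -12 [418.1 601.4 116.6 349.2] ext 183.3 232.7 well [503.9  87.5]
top roof -11.5 [453.9 505.6 248.7 308.5] ext 51.6 59.8 well [505.7  79.4]
top roof -12 [451.4 503.  252.8 312.8] ext 51.6 59.9 well [504.8  79.6]
top tab -11.5 [462.5 498.  283.7 293.7] ext 35.5 10.0 well [506.2  79.4]
top tab -12 [459.9 495.4 287.8 297.9] ext 35.5 10.1 well [505.3  79.6]
scene block 225 [504.9  87.7] [58.1 52.2] 77.6 mean [505.6  87.5]
scene top -11.5 [420.6 612.2 111.6 344.8] ext 191.6 233.2 well [508.7  86. ]
scene top -12 [418.7 610.1 116.2 349.3] ext 191.4 233.1 well [508.4  86.4]
scene roof -11.5 [451.1 509.8 248.5 306.7] ext 58.6 58.1 well [506.2  78.2]
scene roof -12 [448.8 507.1 252.7 311. ] ext 58.3 58.3 well [505.3  78.5]
scene tab -11.5 [462.7 503.1 283.4 291.9] ext 40.4 8.6 well [508.6  77.8]
scene tab -12 [460.2 500.5 287.5 296.3] ext 40.4 8.8 well [507.7  78. ]
```

View pics/blk_top.png

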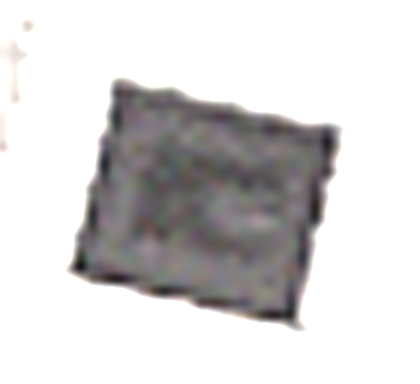

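View pics/blk_scene.png

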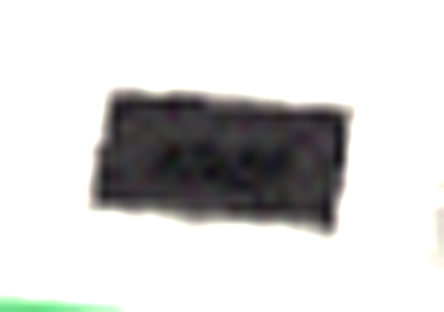

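```bash
cat >> h.py <<'E'
def yaw_y(o):
    from scipy.spatial.transform import Rotation as R
    M=R.from_quat(o["tool_rot"]).as_matrix();return np.degrees(np.arctan2(M[1,1],M[0,1])),M
def goto(bot,p,yaw=None):
    o=bot.get_obs();y,M=yaw_y(o);d=(np.array(p)-o["eef_pos"])*1000
    print("clock",round(o["clock"],2),"pos",np.round(o["eef_pos"],4),"yaw",round(y,2),"tilt z",M[:,2].round(4),"w",round(o["grip_width"],4),"F",np.round(o["ft_force"],2))
    print(" tool delta mm",(M.T@d).round(1), "" if yaw is None else "rz %.4f"%-np.radians(yaw-y))
E
python3 - <<'E'
import numpy as np,cv2
from h import *
from workcell import bot
c=dict(np.load("top0.npz"));W=cloud(c);Z=W[...,2]
for n,r in (("turq",(172,196,362,385)),("blue",(218,238,342,362))):
    s=W[r[0]:r[1],r[2]:r[3]].reshape(-1,3);s=s[s[:,2]>.015];print(n,s.min(0).round(3),s.max(0).round(3))
# rack yaw by side edges
m=np.zeros((400,640),bool);m[190:230,355:415]=1;m&=abs(Z-.04)<.006
for cols in (range(368,405),):
    lo=[(W[:,u][m[:,u]][:,1].mean(),W[:,u][m[:,u]][:,0].min()) for u in cols];hi=[(W[:,u][m[:,u]][:,1].mean(),W[:,u][m[:,u]][:,0].max()) for u in cols]
    for e in (lo,hi):
        e=np.array(e);print(-np.degrees(np.polyfit(e[:,0],e[:,1],1)[0]))
goto(bot,[.4927,-.1972,.242],.6)
E
```

```text
turq [ 0.559 -0.207  0.02 ] [ 0.587 -0.181  0.09 ]
blue [ 0.421 -0.14   0.016] [ 0.449 -0.114  0.09 ]
0.9549717423477958
0.7046955142652986
clock 0.7 pos [0.1539 0.4757 0.2423] yaw 72.08 tilt z [ 0.  0. -1.] w 0.0852 F [ 0.59 -0.09  0.38]
 tool delta mm [-5.295e+02 -5.360e+02  3.000e-01] rz 1.2475
```

Emit:
play_rows(hand=50, plan=[0,0,0,0,0,0.178,0,0,0,0,0,0.178,0,0,0,0,0,0.178,0,0,0,0,0,0.178,0,0,0,0,0,0.178,0,0,0,0,0,0.178,0,0,0,0,0,0.176,-51.8,26.1,0,0,0,0,-51.8,26.1,0,0,0,0,-51.8,26.1,0,0,0,0,-51.8,26.1,0,0,0,0,-51.8,26.1,0,0,0,0,-51.8,26.1,0,0,0,0,-51.8,26.1,0,0,0,0,-51.8,26.1,0,0,0,0,-51.8,26.1,0,0,0,0,-51.8,26.1,0,0,0,0,-51.8,26.1,0,0,0,0,-51.8,26.1,0,0,0,0,-51.8,26.1,0,0,0,0])

```text
clock: 3.2
eef_pos: [0.5033, -0.1948, 0.2424]
tool_rot: [0.702, 0.712, 0.0, 0.0]
ft_force: [0.5, 0.7, -0.3]
grip_width: 0.0426
```

Run:
```python
from workcell import bot
from h import *
goto(bot,[.4927,-.1972,.076],.8)
```

```text
clock 3.2 pos [ 0.5033 -0.1948  0.2424] yaw 0.78 tilt z [ 7.e-04  0.e+00 -1.e+00] w 0.0426 F [ 0.5   0.7  -0.29]
 tool delta mm [ -2.3 -10.7 166.4] rz -0.0004
```

Emit:
play_rows(plan=[-2.3,-10.7,40,0,0,0,0,0,40,0,0,0,0,0,40,0,0,0,0,0,0,0,0,0,0,0,0,0,0,0])

```text
clock: 3.82
eef_pos: [0.4928, -0.1956, 0.1237]
tool_rot: [0.702, 0.712, 0.0, 0.001]
ft_force: [0.6, 1.0, 1.0]
grip_width: 0.0429
```

Run:
```python
from workcell import bot
from h import *
goto(bot,[.4927,-.1972,.076],.8)
for n in("scene","top"): 
    c=bot.camera(n); np.savez(n+"1.npz",**c)
    a=c["frame"][150:270,190:350] if n=="scene" else c["frame"][150:270,310:470]
    cv2.imwrite(f"pics/{n}1.png",cv2.resize(a,None,fx=4,fy=4,interpolation=cv2.INTER_CUBIC))
```

```text
clock 3.83 pos [ 0.4928 -0.1956  0.1237] yaw 0.81 tilt z [ 1.8e-03 -7.0e-04 -1.0e+00] w 0.0429 F [0.64 0.95 0.98]
 tool delta mm [-1.6 -0.2 47.7] rz 0.0001
```

View pics/scene1.png

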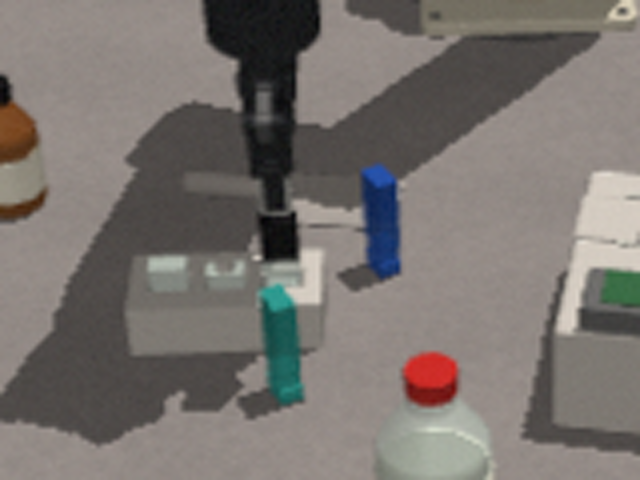

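The gripper is lined up over the black stopper, at about (278,235) in the crop. The turquoise and blue blocks are clear of the fingers. I descend.

Emit:
play_rows(plan=[-0.6,0,16,0,0,0,0,0,16,0,0,0,0,0,16,0,0,0,0,0,0,0,0,0,0,0,0,0,0,0])

```text
clock: 4.55
eef_pos: [0.493, -0.1963, 0.0758]
tool_rot: [0.702, 0.712, 0.001, 0.001]
ft_force: [0.3, -0.3, -0.4]
grip_width: 0.0429
```

Run:
```python
from workcell import bot
from h import *
goto(bot,[.4927,-.1972,.076],.8)
```

```text
clock 4.55 pos [ 0.493  -0.1963  0.0758] yaw 0.81 tilt z [ 0.0025 -0.001  -1.    ] w 0.0429 F [ 0.28 -0.29 -0.42]
 tool delta mm [-0.9 -0.3 -0.2] rz 0.0002
```

Emit:
play_rows(hand=0, plan=[0,0,0,0,0,0,0,0,0,0,0,0,0,0,0,0,0,0,0,0,0,0,0,0,0,0,0,0,0,0,0,0,0,0,0,0])

```text
clock: 5.3
eef_pos: [0.4928, -0.1962, 0.0754]
tool_rot: [0.702, 0.712, 0.0, 0.001]
ft_force: [0.6, 0.4, 6.7]
grip_width: 0.0153
```

Run:
```python
from workcell import bot
from h import *
goto(bot,[.4927,-.1972,.21],.8)
```

```text
clock 5.3 pos [ 0.4928 -0.1962  0.0754] yaw 0.8 tilt z [ 2.2e-03 -8.0e-04 -1.0e+00] w 0.0153 F [0.64 0.38 6.72]
 tool delta mm [  -1.1    0.2 -134.6] rz 0.0000
```

Emit:
play_rows(plan=[0,0,-5,0,0,0,0,0,-12,0,0,0,0,0,-20,0,0,0,0,0,-30,0,0,0,0,0,-35,0,0,0,0,0,-35,0,0,0,0,0,0,0,0,0,0,0,0,0,0,0])

```text
clock: 6.3
eef_pos: [0.4913, -0.1957, 0.2109]
tool_rot: [0.702, 0.712, -0.0, -0.001]
ft_force: [-0.1, -0.5, -0.4]
grip_width: 0.0151
```

Run:
```python
from workcell import bot
from h import *
goto(bot,[.5058,.0875,.215],-12)
```

```text
clock 6.3 pos [ 0.4913 -0.1957  0.2109] yaw 0.8 tilt z [-1.2e-03  3.0e-04 -1.0e+00] w 0.0151 F [-0.12 -0.48 -0.38]
 tool delta mm [283.   18.5  -4. ] rz 0.2234
```

Emit:
play_rows(plan=[25,1.5,0,0,0,0,45,3,0,0,0,0,50,3,0,0,0,0,50,3,0,0,0,0,50,3,0,0,0,0,40,3,0,0,0,0,23,2,0,0,0,0,0,0,0,0,0,0.075,0,0,0,0,0,0.075,0,0,0,0,0,0.0734,0,0,0,0,0,0,0,0,0,0,0,0,0,0,0,0,0,0])

```text
clock: 7.92
eef_pos: [0.5062, 0.0872, 0.2109]
tool_rot: [0.777, 0.63, -0.0, -0.0]
ft_force: [-0.0, -0.1, -0.8]
grip_width: 0.0151
```

Run:
```python
from workcell import bot
from h import *
goto(bot,[.5058,.0875,.175],-12)
for n in("scene","top"): 
    c=bot.camera(n); np.savez(n+"2.npz",**c)
    a=c["frame"][130:250,300:460] if n=="scene" else c["frame"][130:250,200:360]
    cv2.imwrite(f"pics/{n}2.png",cv2.resize(a,None,fx=4,fy=4,interpolation=cv2.INTER_CUBIC))
    for q in("cell","cell_top"):
        for r in bot.outline_of(q,n)[:4]: print(n,q,r["p"],np.round(r["point"]),r["mask"].sum())
```

```text
clock 7.92 pos [0.5062 0.0872 0.2109] yaw -11.97 tilt z [-8.e-04 -1.e-04 -1.e+00] w 0.0151 F [-0.01 -0.08 -0.8 ]
 tool delta mm [ 0.2 -0.4 35.9] rz 0.0005
scene cell 0.81 [204. 282.] 214
scene cell 0.61 [235. 261.] 246
scene cell 0.57 [181. 360.] 137
scene cell_top 0.59 [237. 260.] 236
scene cell_top 0.55 [182. 361.] 157
top cell 0.62 [181. 376.] 89
```

View pics/scene2.png

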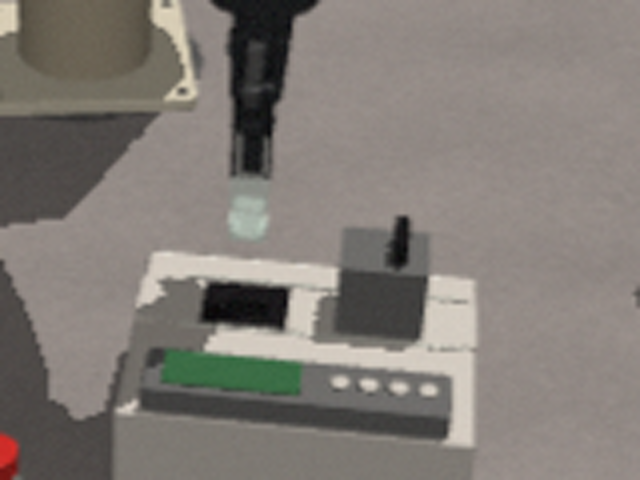

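View pics/top2.png

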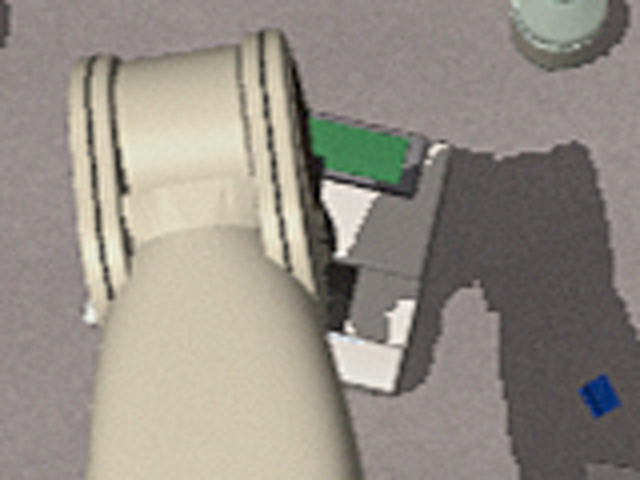

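Run:
```python
from h import *
c=dict(np.load("scene2.npz"));W=cloud(c)
t=np.radians(-12);ex=np.array([np.cos(t),np.sin(t)]);ey=np.array([-ex[1],ex[0]]);p0=np.array([.5062,.0872])
D=W[...,:2]-p0;a=D@ex*1000;b=D@ey*1000
for v in range(165,195):
    k=[u for u in range(340,390) if W[v,u,2]>.13 and abs(a[v,u])<40 and abs(b[v,u])<40]
    if k: print(v,k[0],k[-1],"z",W[v,k,2].mean().round(4),"a",np.median(a[v,k]).round(1),"b",b[v,k].min().round(1),b[v,k].max().round(1))
# predicted silhouette for centred cell
for z in (.143,.196):
    for s in (-13,13):
        for x in(-8,8):
            q=p0+ex*x/1000+ey*s/1000; print(z,s,x,project(c,[q[0],q[1],z]).round(1))
cv2.imwrite("pics/cellz.png",cv2.resize(c["frame"][160:195,340:385],None,fx=14,fy=14,interpolation=cv2.INTER_NEAREST))
```

```text
165 358 367 z 0.2302 a 19.8 b -12.9 10.7
166 358 367 z 0.2257 a 18.1 b -13.0 10.6
167 358 367 z 0.2228 a 17.1 b -12.8 10.9
168 358 367 z 0.219 a 16.8 b -12.8 10.8
169 358 367 z 0.216 a 17.3 b -12.4 11.0
170 358 367 z 0.2126 a 13.8 b -12.3 10.9
171 357 367 z 0.2093 a 14.0 b -15.0 11.2
172 357 367 z 0.2061 a 14.4 b -14.7 10.9
173 357 366 z 0.2021 a 12.4 b -14.9 9.5
174 357 366 z 0.1969 a 8.8 b -14.5 9.4
175 357 366 z 0.1926 a 8.2 b -14.6 9.5
176 357 366 z 0.1898 a 9.0 b -14.4 9.8
177 357 366 z 0.1859 a 8.2 b -14.5 9.7
178 357 366 z 0.1832 a 8.1 b -14.0 10.1
179 357 366 z 0.1797 a 7.1 b -13.9 10.1
180 357 366 z 0.1764 a 7.6 b -13.7 10.3
181 357 366 z 0.1731 a 6.6 b -13.7 10.4
182 358 366 z 0.1692 a 4.7 b -10.5 10.8
183 357 365 z 0.1658 a 6.2 b -14.0 8.1
184 357 366 z 0.1626 a 7.1 b -13.9 10.5
185 357 366 z 0.1601 a 7.8 b -13.1 10.7
186 357 366 z 0.1569 a 7.3 b -13.0 10.9
187 357 366 z 0.1531 a 7.3 b -12.9 10.9
188 357 365 z 0.1495 a 5.1 b -12.7 8.7
189 357 365 z 0.1473 a 6.6 b -12.7 9.1
190 359 365 z 0.1445 a 8.0 b -6.9 9.3
0.143 -13 -8 [357.4 186.8]
0.143 -13 8 [356.8 190.1]
0.143 13 -8 [366.8 187.6]
0.143 13 8 [366.3 190.9]
0.196 -13 -8 [358.2 170.5]
0.196 -13 8 [357.6 173.6]
0.196 13 -8 [367.8 171.3]
0.196 13 8 [367.3 174.4]
```

View pics/cellz.png

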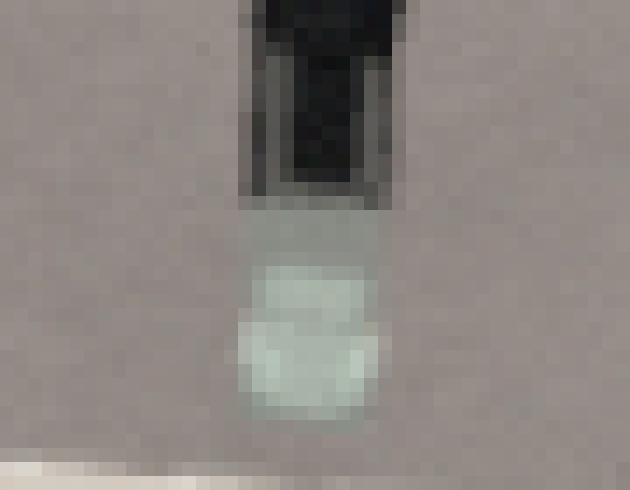

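The cell is held upright. Its glass foot spans columns 357–366 in the scene picture, about 1 mm off the pads' centre towards -y. I correct for that and go down to just above the mouth.

Emit:
play_rows(plan=[2,-0.6,10,0,0,0,0,0,20,0,0,0,0,0,15,0,0,0,0,0,8,0,0,0,0,0,0,0,0,0,0,0,0,0,0,0])

```text
clock: 8.98
eef_pos: [0.5067, 0.0895, 0.1588]
tool_rot: [0.777, 0.629, 0.0, 0.0]
ft_force: [0.7, 0.0, -0.4]
grip_width: 0.0149
```

Run:
```python
from workcell import bot
from h import *
goto(bot,[.5060,.0892,.15],-12)
c=bot.camera("scene");np.savez("scene3.npz",**c)
cv2.imwrite("pics/s3.png",cv2.resize(c["frame"][170:220,330:390],None,fx=12,fy=12,interpolation=cv2.INTER_CUBIC))
```

```text
clock 8.97 pos [0.5067 0.0895 0.1588] yaw -12.0 tilt z [ 1.1e-03  2.0e-04 -1.0e+00] w 0.0149 F [ 0.69  0.02 -0.42]
 tool delta mm [-0.4 -0.7  8.8] rz 0.0000
```

View pics/s3.png

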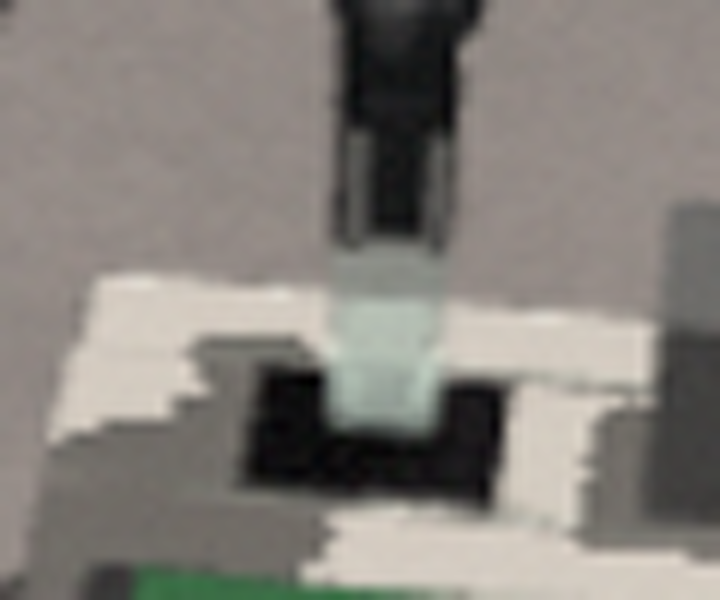

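Projected onto the mouth, the foot is about 1.4 mm too far to +y of the block centre at crop (378,437). I shift back 1 mm and start into the chamfer gently.

Emit:
play_rows(plan=[-1.1,-0.4,0,0,0,0,0,0,3,0,0,0,0,0,3,0,0,0,0,0,2,0,0,0,0,0,0,0,0,0])

```text
clock: 9.65
eef_pos: [0.5055, 0.0884, 0.15]
tool_rot: [0.777, 0.629, -0.0, -0.0]
ft_force: [-0.3, -1.5, -1.1]
grip_width: 0.0146
```

Emit:
play_rows(plan=[0,0,2,0,0,0,0,0,1,0,0,0,0,0,0,0,0,0])

```text
clock: 10.02
eef_pos: [0.5056, 0.0884, 0.1472]
tool_rot: [0.777, 0.629, -0.0, -0.0]
ft_force: [-0.1, -0.4, -1.1]
grip_width: 0.0152
```

Emit:
play_rows(plan=[0,0,2,0,0,0,0,0,2,0,0,0,0,0,2,0,0,0,0,0,1,0,0,0,0,0,0,0,0,0])

```text
clock: 10.65
eef_pos: [0.5056, 0.0884, 0.1402]
tool_rot: [0.777, 0.629, -0.0, -0.0]
ft_force: [-1.0, 0.5, -0.8]
grip_width: 0.0148
```

Emit:
play_rows(plan=[0,0,2,0,0,0,0,0,2,0,0,0,0,0,0,0,0,0])

```text
clock: 11.02
eef_pos: [0.5055, 0.0884, 0.1361]
tool_rot: [0.777, 0.629, -0.0, -0.0]
ft_force: [1.2, 1.3, -0.0]
grip_width: 0.0152
```

Emit:
play_rows(plan=[0,0,1,0,0,0,0,0,1,0,0,0,0,0,0,0,0,0])

```text
clock: 11.4
eef_pos: [0.5056, 0.0884, 0.1342]
tool_rot: [0.777, 0.629, -0.0, -0.0]
ft_force: [-1.2, 0.5, -0.7]
grip_width: 0.0149
```

Emit:
play_rows(plan=[0,0,1,0,0,0,0,0,1,0,0,0,0,0,0,0,0,0])

```text
clock: 11.78
eef_pos: [0.5055, 0.0884, 0.1322]
tool_rot: [0.777, 0.629, -0.0, -0.0]
ft_force: [-1.1, -0.1, -0.6]
grip_width: 0.015
```

Emit:
play_rows(plan=[0,0,1,0,0,0,0,0,1,0,0,0,0,0,0,0,0,0])

```text
clock: 12.15
eef_pos: [0.5061, 0.0888, 0.1307]
tool_rot: [0.777, 0.629, 0.001, -0.0]
ft_force: [1.0, 1.4, 1.4]
grip_width: 0.0151
```

Emit:
play_rows(plan=[0,0,1,0,0,0,0,0,0,0,0,0])

```text
clock: 12.4
eef_pos: [0.5063, 0.089, 0.1298]
tool_rot: [0.777, 0.629, 0.001, 0.0]
ft_force: [1.5, 4.0, 4.9]
grip_width: 0.015
```

Emit:
play_rows(plan=[0,0,1,0,0,0,0,0,0,0,0,0])

```text
clock: 12.65
eef_pos: [0.5065, 0.0889, 0.1288]
tool_rot: [0.777, 0.629, 0.001, 0.0]
ft_force: [1.0, 2.4, 3.4]
grip_width: 0.0149
```

Emit:
play_rows(plan=[0,0,1,0,0,0,0,0,0,0,0,0])

```text
clock: 12.9
eef_pos: [0.5064, 0.0889, 0.1277]
tool_rot: [0.777, 0.629, 0.001, 0.0]
ft_force: [1.1, 4.2, 4.5]
grip_width: 0.0149
```

Emit:
play_rows(plan=[0,0,1,0,0,0,0,0,1,0,0,0,0,0,0,0,0,0])

```text
clock: 13.28
eef_pos: [0.5057, 0.0889, 0.1248]
tool_rot: [0.777, 0.629, 0.0, -0.0]
ft_force: [3.4, 4.8, 1.2]
grip_width: 0.0149
```

Emit:
play_rows(plan=[0,0,1,0,0,0,0,0,1,0,0,0,0,0,0,0,0,0])

```text
clock: 13.65
eef_pos: [0.5054, 0.089, 0.1226]
tool_rot: [0.777, 0.629, 0.0, -0.001]
ft_force: [2.9, 5.0, 0.7]
grip_width: 0.015
```

Emit:
play_rows(plan=[0,0,1,0,0,0,0,0,1,0,0,0,0,0,0,0,0,0])

```text
clock: 14.02
eef_pos: [0.5054, 0.089, 0.1207]
tool_rot: [0.777, 0.63, 0.0, -0.001]
ft_force: [2.9, 5.5, 1.2]
grip_width: 0.0153
```

Emit:
play_rows(plan=[0,0,1,0,0,0,0,0,1,0,0,0,0,0,0,0,0,0])

```text
clock: 14.4
eef_pos: [0.5054, 0.089, 0.1186]
tool_rot: [0.777, 0.63, 0.0, -0.001]
ft_force: [2.1, 5.4, 0.6]
grip_width: 0.0152
```

Emit:
play_rows(plan=[0,0,1,0,0,0,0,0,1,0,0,0,0,0,0,0,0,0])

```text
clock: 14.78
eef_pos: [0.5054, 0.089, 0.1166]
tool_rot: [0.777, 0.629, 0.0, -0.001]
ft_force: [2.7, 4.7, 0.4]
grip_width: 0.0152
```

Emit:
play_rows(plan=[0,0,1,0,0,0,0,0,0,0,0,0])

```text
clock: 15.02
eef_pos: [0.5054, 0.0889, 0.1155]
tool_rot: [0.777, 0.629, -0.0, -0.001]
ft_force: [2.2, 5.4, -1.0]
grip_width: 0.015
```

Emit:
play_rows(plan=[0,0,1,0,0,0,0,0,0,0,0,0])

```text
clock: 15.28
eef_pos: [0.5054, 0.0887, 0.1142]
tool_rot: [0.777, 0.629, -0.0, -0.001]
ft_force: [4.3, 4.6, -2.4]
grip_width: 0.015
```

Emit:
play_rows(plan=[0,0,0.7,0,0,0,0,0,0,0,0,0])

```text
clock: 15.52
eef_pos: [0.5053, 0.0885, 0.1134]
tool_rot: [0.777, 0.629, -0.001, -0.0]
ft_force: [3.6, 4.2, -2.6]
grip_width: 0.0151
```

Emit:
play_rows(plan=[0,0,0.7,0,0,0,0,0,0,0,0,0])

```text
clock: 15.78
eef_pos: [0.5052, 0.0881, 0.1128]
tool_rot: [0.777, 0.629, -0.001, -0.0]
ft_force: [3.5, 2.8, -4.9]
grip_width: 0.0148
```

Emit:
play_rows(plan=[0,0,0.6,0,0,0,0,0,0,0,0,0])

```text
clock: 16.02
eef_pos: [0.5052, 0.0881, 0.1127]
tool_rot: [0.777, 0.629, -0.001, -0.0]
ft_force: [3.5, 2.7, -4.5]
grip_width: 0.0148
```

Emit:
play_rows(plan=[0,0,0.5,0,0,0,0,0,0,0,0,0])

```text
clock: 16.27
eef_pos: [0.5052, 0.0882, 0.1126]
tool_rot: [0.777, 0.629, -0.0, -0.0]
ft_force: [2.0, 1.8, -4.1]
grip_width: 0.0148
```

Emit:
play_rows(plan=[0,0,0.5,0,0,0,0,0,0,0,0,0])

```text
clock: 16.52
eef_pos: [0.5052, 0.0882, 0.1124]
tool_rot: [0.777, 0.629, -0.0, -0.0]
ft_force: [0.8, 2.1, 0.3]
grip_width: 0.0151
```

Emit:
play_rows(plan=[0,0,0.5,0,0,0,0,0,0,0,0,0])

```text
clock: 16.77
eef_pos: [0.5053, 0.0883, 0.1123]
tool_rot: [0.777, 0.629, -0.0, 0.0]
ft_force: [-1.5, 0.2, 5.2]
grip_width: 0.0147
```

Emit:
play_rows(plan=[0,0,0.5,0,0,0,0,0,0,0,0,0])

```text
clock: 17.02
eef_pos: [0.5054, 0.0883, 0.1123]
tool_rot: [0.777, 0.629, 0.0, 0.0]
ft_force: [-3.3, 1.5, 8.1]
grip_width: 0.015
```

The z position has stalled at 0.1123 while the upward force climbs to 8 N. That puts the foot 40 mm deep, 18.5 mm past first ball contact, which fits a home cell. Before it stalled, the pull changed to downward, which is the click. I ease off and release.

Emit:
play_rows(plan=[0,0,-0.8,0,0,0,0,0,0,0,0,0])

```text
clock: 17.27
eef_pos: [0.5054, 0.0883, 0.1123]
tool_rot: [0.777, 0.629, -0.0, -0.0]
ft_force: [-2.3, 1.5, 5.4]
grip_width: 0.0153
```

Emit:
play_rows(hand=50, plan=[0,0,0,0,0,0,0,0,0,0,0,0,0,0,0,0,0,0,0,0,0,0,0,0,0,0,0,0,0,0])

```text
clock: 17.9
eef_pos: [0.5057, 0.0884, 0.112]
tool_rot: [0.777, 0.629, -0.0, 0.0]
ft_force: [0.2, -0.4, 0.2]
grip_width: 0.0428
```

Emit:
play_rows(hand=50, plan=[0,0,-5,0,0,0,0,0,-10,0,0,0,0,0,-20,0,0,0,0,0,-30,0,0,0,0,0,-35,0,0,0,0,0,-20,0,0,0,0,0,0,0,0,0])

```text
clock: 18.77
eef_pos: [0.507, 0.0887, 0.2346]
tool_rot: [0.777, 0.629, 0.002, 0.001]
ft_force: [-0.3, -0.7, -0.1]
grip_width: 0.0427
```

Run:
```python
from workcell import bot
from h import *
goto(bot,[.5056+.2079*.154,.088+.978*.154,.23],-12)
c=bot.camera("scene");np.savez("scene4.npz",**c)
W=cloud(c);s=W[170:212,345:380].reshape(-1,3)
t=np.radians(-12);ex=np.array([np.cos(t),np.sin(t)]);ey=np.array([-ex[1],ex[0]])
d=s[:,:2]-[.5056,.088];k=(abs(d@ex)<.02)&(abs(d@ey)<.025)&(s[:,2]>.095)&(s[:,2]<.16)
print(k.sum(),s[k][:,2].max(),np.sort(s[k][:,2])[-30:].round(4)*1000)
cv2.imwrite("pics/s4.png",cv2.resize(c["frame"][150:250,310:430],None,fx=6,fy=6,interpolation=cv2.INTER_CUBIC))
```

```text
clock 18.77 pos [0.507  0.0887 0.2346] yaw -12.0 tilt z [ 5.2e-03  9.0e-04 -1.0e+00] w 0.0427 F [-0.26 -0.72 -0.13]
 tool delta mm [153.   -1.2   4.9] rz 0.0001
130 0.13348369825272066 [127.5 127.6 127.8 128.  128.1 128.2 128.2 128.3 128.6 128.7 128.8 128.9
 129.  129.5 129.6 129.9 130.  130.  130.1 130.1 130.3 130.4 130.6 130.7
 130.7 131.3 131.4 131.6 132.  133.5]
```

View pics/s4.png

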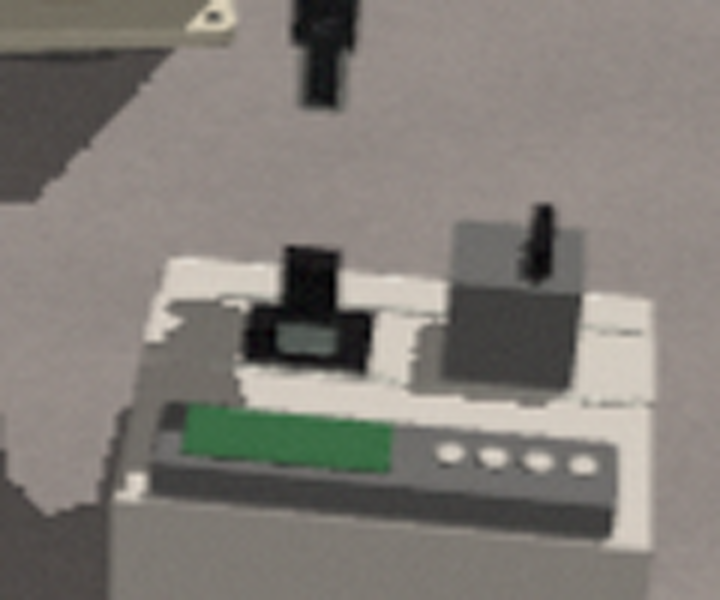

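The black stopper stands upright in the block at crop (312,275), and its top is at about 130 mm, 45 mm proud. That agrees with the felt depth of 40 mm. Now the hood: I shut the fingers and go behind its closed end.

Emit:
play_rows(hand=0, plan=[20,0,0,0,0,0,40,0,0,0,0,0,40,0,0,0,0,0,35,0,0,0,0,0,18,0,0,0,0,0,0,0,0,0,0,0,0,0,0,0,0,0])

```text
clock: 19.7
eef_pos: [0.5371, 0.2372, 0.2317]
tool_rot: [0.777, 0.629, -0.001, 0.0]
ft_force: [0.7, 0.4, 0.2]
grip_width: 0.0001
```

Run:
```python
from workcell import bot
from h import *
goto(bot,[.5056+.2079*.154,.088+.978*.154,.115],-12)
c=bot.camera("scene")
cv2.imwrite("pics/s5.png",cv2.resize(c["frame"][130:250,310:450],None,fx=5,fy=5,interpolation=cv2.INTER_CUBIC))
```

```text
clock 19.7 pos [0.5371 0.2372 0.2317] yaw -12.04 tilt z [-0.0011 -0.001  -1.    ] w 0.0001 F [0.66 0.44 0.22]
 tool delta mm [  1.6   0.3 116.7] rz -0.0006
```

View pics/s5.png

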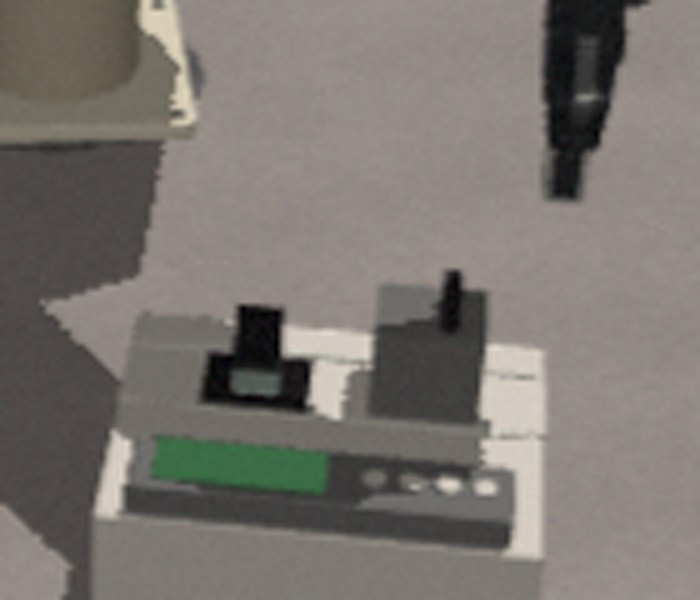

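Emit:
play_rows(plan=[1,0,30,0,0,0,0,0,40,0,0,0,0,0,30,0,0,0,0,0,14,0,0,0,0,0,0,0,0,0,0,0,0,0,0,0])

```text
clock: 20.5
eef_pos: [0.5387, 0.2392, 0.1197]
tool_rot: [0.777, 0.629, 0.001, 0.0]
ft_force: [0.7, -0.1, 0.1]
grip_width: 0.0002
```

Emit:
play_rows(plan=[-4,0,0,0,0,0,-5,0,0,0,0,0,-5,0,0,0,0,0,0,0,0,0,0,0])

```text
clock: 21.0
eef_pos: [0.5347, 0.2249, 0.1183]
tool_rot: [0.777, 0.629, -0.0, 0.0]
ft_force: [0.2, -0.2, 0.3]
grip_width: -0.0001
```

Emit:
play_rows(plan=[-4,0,0,0,0,0,-5,0,0,0,0,0,-5,0,0,0,0,0,0,0,0,0,0,0])

```text
clock: 21.5
eef_pos: [0.5317, 0.2112, 0.1181]
tool_rot: [0.777, 0.629, -0.0, 0.0]
ft_force: [0.1, 0.1, -0.2]
grip_width: -0.0001
```

Run:
```python
from workcell import bot
from h import *
goto(bot,[.5056+.2079*.041,.088+.978*.041,.118],-12)
```

```text
clock 21.5 pos [0.5317 0.2112 0.1181] yaw -12.02 tilt z [-2.e-04 -3.e-04 -1.e+00] w -0.0001 F [ 0.11  0.14 -0.24]
 tool delta mm [-85.    0.1   0.1] rz -0.0004
```

Emit:
play_rows(plan=[-4,0,0,0,0,0,-4,0,0,0,0,0,-4,0,0,0,0,0,0,0,0,0,0,0])

```text
clock: 22.0
eef_pos: [0.5292, 0.1993, 0.1181]
tool_rot: [0.777, 0.629, -0.0, 0.0]
ft_force: [-0.6, -0.1, -0.1]
grip_width: 0.0002
```

Emit:
play_rows(plan=[-5,0,0,0,0,0,-5,0,0,0,0,0,-5,0,0,0,0,0,-5,0,0,0,0,0])

```text
clock: 22.5
eef_pos: [0.5252, 0.18, 0.1181]
tool_rot: [0.777, 0.629, 0.0, 0.0]
ft_force: [2.0, 1.1, -0.7]
grip_width: 0.0
```

Run:
```python
from workcell import bot
from h import *
goto(bot,[.5056+.2079*.041,.088+.978*.041,.118],-12)
c=bot.camera("scene")
cv2.imwrite("pics/s6.png",cv2.resize(c["frame"][130:250,310:450],None,fx=5,fy=5,interpolation=cv2.INTER_CUBIC))
```

```text
clock 22.5 pos [0.5252 0.18   0.1181] yaw -12.0 tilt z [ 1.e-04  1.e-04 -1.e+00] w 0.0 F [ 2.02  1.07 -0.74]
 tool delta mm [-53.1   0.    0.1] rz -0.0000
```

View pics/s6.png

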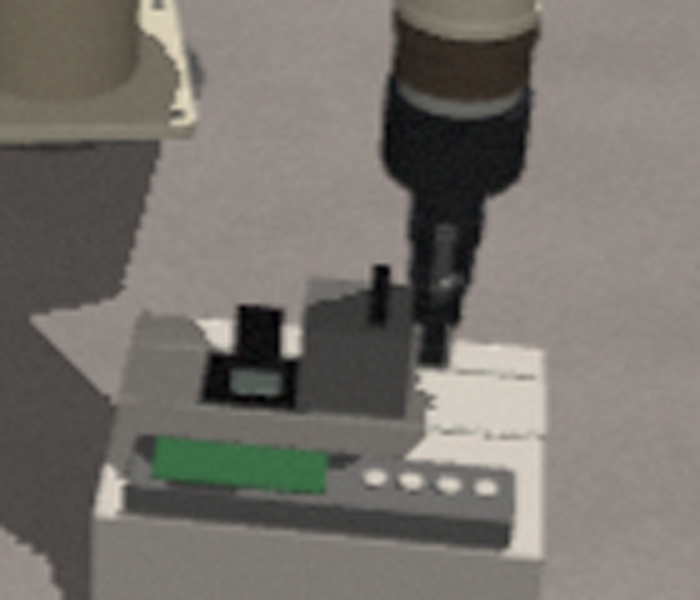

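The hood is sliding under a push of about 2 N, with the finger flat on its closed end and the tab clear of the gripper body. I continue.

Emit:
play_rows(plan=[-5,0,0,0,0,0,-6,0,0,0,0,0,-6,0,0,0,0,0,-6,0,0,0,0,0,-6,0,0,0,0,0])

```text
clock: 23.18
eef_pos: [0.5192, 0.1516, 0.1182]
tool_rot: [0.777, 0.629, 0.0, 0.0]
ft_force: [1.1, 2.0, -0.7]
grip_width: -0.0
```

Emit:
play_rows(plan=[-5,0,0,0,0,0,-5,0,0,0,0,0,-4,0,0,0,0,0,-2,0,0,0,0,0,0,0,0,0,0,0])

```text
clock: 23.8
eef_pos: [0.5156, 0.1359, 0.1181]
tool_rot: [0.777, 0.629, -0.0, 0.0]
ft_force: [-0.0, -0.4, 1.3]
grip_width: 0.0001
```

Emit:
play_rows(plan=[-2,0,0,0,0,0,-2,0,0,0,0,0,0,0,0,0,0,0])

```text
clock: 24.18
eef_pos: [0.5149, 0.1323, 0.1181]
tool_rot: [0.777, 0.629, -0.0, 0.0]
ft_force: [1.4, 1.0, 0.1]
grip_width: 0.0004
```

Now about y 45 from the well, with the stop expected near 41. I go on in small pushes until the force rises.

Emit:
play_rows(plan=[-1.5,0,0,0,0,0,-1.5,0,0,0,0,0,0,0,0,0,0,0])

```text
clock: 24.55
eef_pos: [0.5143, 0.1293, 0.1181]
tool_rot: [0.777, 0.629, -0.0, 0.0]
ft_force: [0.1, 0.8, -0.4]
grip_width: -0.0001
```

Emit:
play_rows(plan=[-1,0,0,0,0,0,-1,0,0,0,0,0,0,0,0,0,0,0])

```text
clock: 24.92
eef_pos: [0.5139, 0.1274, 0.1181]
tool_rot: [0.777, 0.629, -0.0, -0.0]
ft_force: [-0.1, 1.4, 0.6]
grip_width: 0.0
```

Emit:
play_rows(plan=[-1,0,0,0,0,0,-1,0,0,0,0,0,0,0,0,0,0,0])

```text
clock: 25.3
eef_pos: [0.5139, 0.1274, 0.1182]
tool_rot: [0.777, 0.63, 0.001, -0.001]
ft_force: [1.7, 7.0, -0.5]
grip_width: 0.0002
```

The hood stopped at about y 40 with 7 N. I push 1 mm more to confirm, then back off and up.

Emit:
play_rows(plan=[-1,0,0,0,0,0,0,0,0,0,0,0])

```text
clock: 25.55
eef_pos: [0.5139, 0.1274, 0.1182]
tool_rot: [0.777, 0.63, 0.002, -0.002]
ft_force: [1.1, 10.4, -1.3]
grip_width: -0.0002
```

Emit:
play_rows(plan=[6,0,0,0,0,0,12,0,0,0,0,0,20,0,0,0,0,0,25,0,0,0,0,0,20,0,0,0,0,0,0,0,0,0,0,0,0,0,-20,0,0,0,0,0,-40,0,0,0,0,0,-40,0,0,0,40,0,-20,0,0,0,50,0,0,0,0,0,50,0,0,0,0,0,50,0,0,0,0,0,30,0,0,0,0,0,0,0,0,0,0,0,0,0,0,0,0,0])

```text
clock: 27.55
eef_pos: [0.5763, 0.42, 0.2377]
tool_rot: [0.777, 0.629, -0.001, 0.0]
ft_force: [1.1, -0.3, -0.2]
grip_width: 0.0001
```

Run:
```python
from workcell import bot
from h import *
goto(bot,[.5,.088,.118],-12)
t=np.radians(-12);ex=np.array([np.cos(t),np.sin(t)]);ey=np.array([-ex[1],ex[0]])
ims=[]
for n,reg in(("scene",(180,265,325,425)),("top",(145,232,215,318))):
    c=bot.camera(n);W=cloud(c);m=np.zeros((400,640),bool);m[reg[0]:reg[1],reg[2]:reg[3]]=1
    for nm,z in(("roof",.141),("tab",.158)):
        q=W[m&(abs(W[...,2]-z)<.005)][:,:2]-[.5057,.088]
        b=q@ey*1000; 
        if len(b): print(n,nm,len(b),np.percentile(b,[.5,99.5]).round(1))
    cv2.imwrite(f"pics/{n}7.png",c["frame"])
```

```text
clock 27.55 pos [0.5763 0.42   0.2377] yaw -12.03 tilt z [-8.0e-04 -1.4e-03 -1.0e+00] w 0.0001 F [ 1.07 -0.29 -0.21]
 tool delta mm [-340.4   -5.3  120.2] rz -0.0006
scene roof 243 [-31.2  28.7]
scene tab 31 [ 4.  13.5]
top roof 334 [-30.2  29.4]
top tab 48 [ 3.9 14.6]
```

View pics/scene7.png

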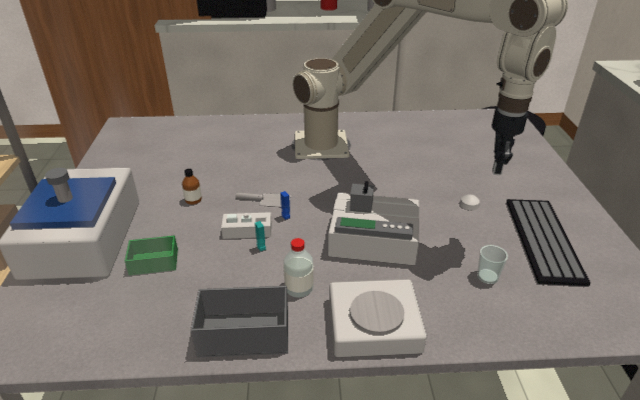

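View pics/top7.png

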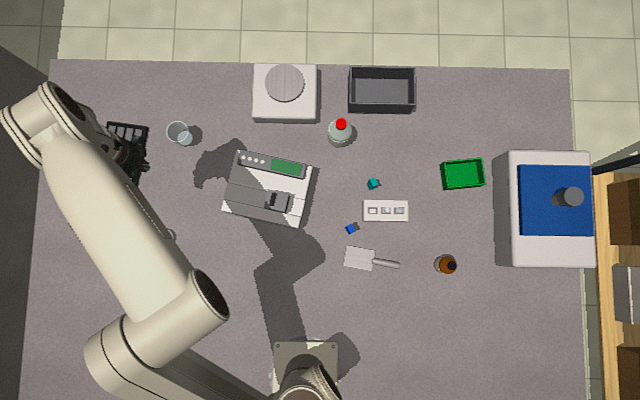

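The hood, at scene (362,197) and top (279,200), sits over the well with its roof spanning -30 to +29 mm about it. The rack now holds only the two short cells, and nothing else has moved. I hand in.

Run:
```python
from workcell import bot
print(bot.job_done())
```

```text
the job is handed in; nothing more can be done
None
```

I moved the black-topped cell from the rack to the photometer's well, pressed it home, let go, and slid the hood fully shut. The job went in at about 27.7 s. It reports no verdict, so what follows is from my own checks.

- **Cell:** It met the ball about 22 mm below the mouth. The pull then turned downward, which is the click. It stopped hard at about 40 mm depth, and the highest reading while pressing it in was about 8 N. After release, the picture showed the stopper top about 45 mm proud, which agrees with that depth. I judged the click from the forces only, as the ball's own position can't be read.
- **Hood:** It moved with about 2 N and stopped against its end, where I confirmed it with up to about 10 N. In the last pictures its roof is centred on the well to within about 1.5 mm, and the robot is clear.
- **Other things:** In the last pictures the two short cells, the coloured look-alikes and the bystanders appear unmoved. The mouse was hidden by the arm in the top view but shows in place in the scene view.
- **Disagreements:** The hood measured about 8 mm closed at the start rather than fully open. The two cameras differed by 1–2 mm on where the well is, and I corrected for that from a close picture before inserting.

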